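# Hold the control box cover over its screw holes

## Robot

A 6-joint arm with a two-finger parallel gripper is mounted at the origin on the work surface; the furniture and walls round the work are solid. World frame = base frame: x ahead of the robot, y to its left, z up, the work surface at z = 0. Lengths are in m, angles in rad, forces in N, time in s.
With the tool pointing down it reaches from about 0.225 to 0.875 m from the base axis. Payload 3.4 kg.
Tool frame: the origin (TCP) lies at the very end of the fingers, on their centre line; the grasp point (between the pads) lies 19 mm behind it; z points along the fingers, y is the line along which they close (so a half turn about z gives the same grasp; the last joint's range is limited). The gripper opens to 85 mm and grips with 20 to 120 N. Pads are 22 mm wide; open, the fingers measure 114 mm over their backs; the gripper's body (76 mm by 85 mm) begins 54 mm behind the grasp point. The pads swing forward as they close: fully open they stand 13 mm farther back than shut.
Start: joints at [1.046, 0.276, 1.505, -0, 1.361, -0.121], TCP at [0.226, 0.529, 0.231] pointing down, gripper open.
Joint ranges: [-2.89, 2.89], [-0.75, 2.08], [0.22, 2.7], [-1.18, 4.32], [0.11, 2.71], [-2.7, 2.7]. Speed limits (rad/s): [2.57, 2.57, 3.14, 3.14, 3.14, 3.14].

## Interface

Orientations are given as a unit quaternion [w, x, y, z].
In Python, from rig import readout, vision, manip gives the robot as it stands.
- The arm moves only by the shell command python3 -m handwheel 'ROWS' [FORCE]. ROWS is JSON, a list of rows, each a list of 3 entries, a list of its own where there are three numbers: the shift along the tool's x, y, z in mm, then the turn, a rotation vector about the tool's x, y, z in units of 6 degrees (1.0 is 6 degrees), then the closure, from -1 (fully open) to 1 (shut), so that 0 is half open. A call has 1 to 20 rows; each row shifts and turns the commanded pose from where the row before left it, along the tool's axes as they then stand; what a row does not reach is not made up. A row lasts 1/8 s, in which the tool goes at most 62.5 mm and 10.7 degrees, less where a joint would pass 70% of its speed; a pose out of reach is approached as far as the arm can. A call is refused whole if a number of a shift passes 62.5 or a number of a turn 1, either way. A call with a gripper value outside its range is refused whole. The fingers move at their own pace and stop on an object; FORCE is the grip in N (left out, the last holds). Time passes only in rows, so rows that do not move let the fingers close. It gives the time, the measured TCP pose, the force, the opening and the grip force at its end, in the units of the state.
- readout.get_state(): the state, without advancing time (a new reading comes with each control period).
- vision.get_image(name): name is "scene" or "top"; returns the picture (400x640x3 uint8, blue, green, red); there is no depth.
- vision.camera_params(name): a dict with "intrinsics" (3x3 intrinsics, pixels), "rvec" (rotation vector, rad) and "tvec" (3), from world to camera coordinates, as OpenCV has them. Camera axes: x right, y down, z forward; pixel columns grow to the right and rows downward; lengths in m; the calibration is good to about 2 mm. A picture is of the moment at which its call begins. camera_params takes no time and is no camera call.
- manip.sign_off(): hands the job in; it is judged then, once.
The state is a dict: "clock": time; "qpos": joint angles; "qd": joint speeds; "effort": joint torques, N m; "position": TCP position; "ee_rot": TCP orientation; "contact_force": force on the tool from outside, world axes, zero at the start; "moment": the same for the moment, N m; "width": finger opening in m; "gripper_force": force on a finger pad.
Only numpy, scipy, OpenCV 4.12 (cv2) and the standard library are available. Lean on these libraries where they do the work, as an engineer would, in place of code of your own. Each camera call takes 0.05 s, during which the arm holds its last target. There are 200 camera calls.

## Task

Pick up the grey cover plate by its rib, pinching gently (no more than 25 N a finger), and hold it level over the open control box, the right way round, so that every threaded hole in the box lies wholly within its cover hole seen from above, ready for me to start the screws. Keep it hovering about 10 mm above the box's rim without ever touching the box, finish while still holding it there quite still, and leave the tape, the candle jar and the screwdriver where they are.

Things in the scene. Friction and masses are not known exactly. Their poses are not given: they have to be found in the camera images.
- housing: Control box of the wax melter, fixed to the worktop: open aluminium box 130 (x) x 90 (y) x 40 mm high, 4 mm walls, terminal strip and four bosses with threaded holes inside, two black cable glands on its +x end wall (18 mm out), small feet on the +-y sides (13 mm out). Origin: centre of its underside; z up.
- cover: The box's loose cover plate, grey plastic, 130 (x) x 90 (y) x 5 mm, 0.16 kg (+-30 %), lying face up on the worktop. Origin: centre of its underside; z up. Four 12 mm through holes in the pattern of the box's threads, three near corners and one inboard: it fits one way round only, cover x, y along housing x, y.
- rib (a point): Middle of the top of the cover's rib, 35 mm above the underside's centre and over the centre of mass. The rib stands up from the plate: 60 mm long along cover x, 14 mm thick along cover y, with a wider foot (22 mm) up to 8 mm above the underside. Its walls are thin: at most 25 N a finger.
- hole0 (a point): Cover hole 0, 12 mm, at cover (52, 32) mm (+x +y corner); the point is the hole's centre on the cover's underside.
- hole1 (a point): Cover hole 1, 12 mm, at cover (-52, 32) mm (-x +y corner); the point is the hole's centre on the cover's underside.
- hole2 (a point): Cover hole 2, 12 mm, at cover (-52, -32) mm (-x -y corner); the point is the hole's centre on the cover's underside.
- hole3 (a point): Cover hole 3, 12 mm, at cover (24, -32) mm (odd one, set inboard from the +x -y corner); the point is the hole's centre on the cover's underside.
- thread0 (a point): Threaded hole 0 of the box, 4 mm, belongs under cover hole 0; at housing (52, 32) mm; the point is its mouth, 38 mm above the worktop, 2 mm below the box's rim.
- thread1 (a point): Threaded hole 1 of the box, 4 mm, belongs under cover hole 1; at housing (-52, 32) mm; the point is its mouth, 38 mm above the worktop, 2 mm below the box's rim.
- thread2 (a point): Threaded hole 2 of the box, 4 mm, belongs under cover hole 2; at housing (-52, -32) mm; the point is its mouth, 38 mm above the worktop, 2 mm below the box's rim.
- thread3 (a point): Threaded hole 3 of the box, 4 mm, belongs under cover hole 3; at housing (24, -32) mm; the point is its mouth, 38 mm above the worktop, 2 mm below the box's rim.
- tape_roll: Roll of masking tape lying flat, 96 mm across, 25 mm high; bystander. Origin: centre of its underside.
- jar: Finished candle in a glass jar, 69 mm across, 82 mm high; bystander. Origin: centre of its underside.
- screwdriver: Screwdriver with black handle, some 20 cm long, lying on the worktop between box and cover; bystander. Origin: under its middle.

How it is judged:
On the way:
1. the cover is lifted off the worktop in the fingers (height (world z) of cover above 0.03 m and contact force between the fingers and cover above 1 N), for 0.2 s.
At the end, for the whole second after the job is handed in: Each cover hole's centre is within 4 mm (horizontally) of its threaded hole and 5 to 22 mm above the thread's mouth (3 to 20 mm above the rim), the cover is level within 0.09 rad and still, held by the fingers, and not touching the box (horizontal distance between hole0 and thread0 below 0.004 m and z of hole0 in the frame of thread0 between 0.005 and 0.022 m and horizontal distance between hole1 and thread1 below 0.004 m and z of hole1 in the frame of thread1 between 0.005 and 0.022 m and horizontal distance between hole2 and thread2 below 0.004 m and z of hole2 in the frame of thread2 between 0.005 and 0.022 m and horizontal distance between hole3 and thread3 below 0.004 m and z of hole3 in the frame of thread3 between 0.005 and 0.022 m and angle between cover's own z axis and vertical below 0.09 rad and contact force between the fingers and cover above 1 N and contact force between cover and housing below 0.1 N and linear speed of cover below 0.02 m/s); the arm keeps its last pose, push and grip.
It fails at once if the rib is squeezed clearly harder than 25 N a finger (more than 55 N by the two fingers together) (contact force between the fingers and cover above 55 N).
It fails at once if the cover touches the box (contact force between cover and housing above 1 N).
It fails at once if a bystander is moved by more than 20 mm (distance of any of tape_roll, jar, screwdriver from where it was at the start of the episode above 0.02 m).
It also fails if it takes over 38 s, if anything falls off the work surface, if the arm or the gripper's body presses on something with over 40 N, if the wrist force passes 120 N, or if a joint passes its speed limit or range.

## Working session

There is one attempt and no reset: what is moved stays moved. The work goes in short steps, Python scripts to look and compute and a shell command to move; the robot and the scene stay as the last step left them, time stands still between calls to the robot, and variables do not carry over. Pictures are saved under pics/ and viewed, at most 10 in all, crops included, and the job is handed in when it is done.

```bash
mkdir -p pics
python3 - <<'E'
from rig import readout, vision, manip
import cv2,numpy as np
for n in("top","scene"):
    cv2.imwrite(f"pics/{n}0.png",vision.get_image(n))
    p=vision.camera_params(n);print(n,p)
s=readout.get_state();print(s)
E
```

```text
top {'intrinsics': array([[494.67406447,   0.        , 309.86996767],
       [  0.        , 494.67406447, 199.91545795],
       [  0.        ,   0.        ,   1.        ]]), 'rvec': array([ 2.14759575, -2.13974886,  0.16490681]), 'tvec': array([0.00435183, 0.57909068, 1.07519424])}
scene {'intrinsics': array([[429.51443574,   0.        , 322.01022314],
       [  0.        , 429.51443574, 197.21180639],
       [  0.        ,   0.        ,   1.        ]]), 'rvec': array([ 0.58389881,  2.73719445, -1.10078864]), 'tvec': array([ 0.50043866, -0.12220062,  1.23147378])}
{'clock': 0.1, 'qpos': array([ 1.04598895e+00,  2.76526448e-01,  1.50595452e+00,  1.83449312e-05,
        1.36069726e+00, -1.20991641e-01]), 'qd': array([-0.00057758, -0.00033154, -0.0048039 , -0.00261893, -0.00088066,
       -0.00124364]), 'effort': array([ 2.58161548e-03, -4.17696011e+01, -2.46406603e+01, -2.23864222e-04,
        5.83048241e-03,  2.47849408e-05]), 'position': array([0.22570589, 0.52836839, 0.23054996]), 'ee_rot': array([-2.60071139e-04,  2.00540624e-01,  9.79685067e-01, -7.48969743e-04]), 'contact_force': array([-1.36644892,  0.36652801, -0.35541883]), 'moment': array([ 0.01734978,  0.03975594, -0.01430942]), 'gripper_force': 0.0, 'width': 0.08572970498463187}
```

View pics/top0.png

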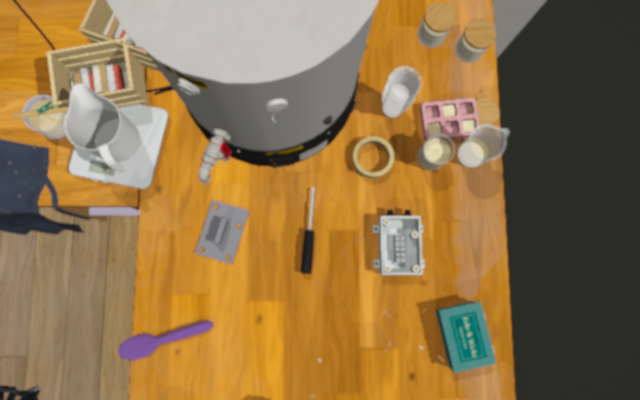

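View pics/scene0.png

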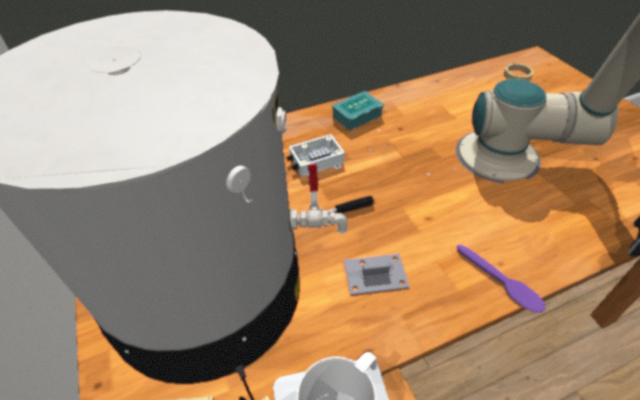

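The top view shows the cover near (222,232), the box near (400,246), the screwdriver at x≈308 between them, and a tap at (213,150). The scene view shows the cover at (377,273) and the box at (318,155). I'll enlarge the cover and box.

Run:
```python
import cv2,numpy as np
a=cv2.imread("pics/top0.png")
c=cv2.resize(a[195:270,185:260],(390,390),interpolation=cv2.INTER_CUBIC)
b=cv2.resize(a[205:280,363:438],(390,390),interpolation=cv2.INTER_CUBIC)
s=cv2.imread("pics/scene0.png")[130:300,285:415]
cv2.imwrite("pics/crop.png",np.hstack([c,b]))
cv2.imwrite("pics/crops.png",cv2.resize(s,None,fx=3.5,fy=3.5,interpolation=cv2.INTER_CUBIC))
```

```text
(no output)
```

View pics/crop.png

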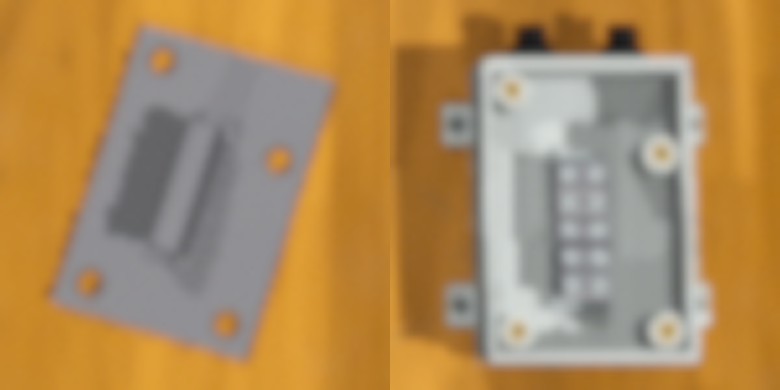

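View pics/crops.png

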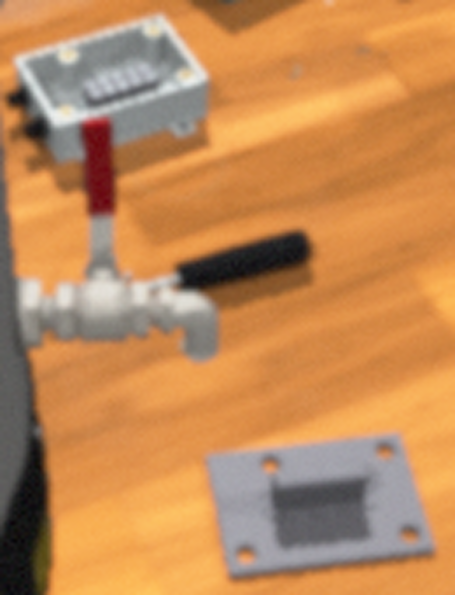

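The crops show the cover's inset hole (hole3) at right-middle, (278,159), and hole0 at top left, (161,60). The box has its glands up, thread3 at (660,153) and thread0 at (512,89). Both therefore have +x up in the image, with the cover yawed by about −16°. Next I refine these points and fit the poses.

```bash
cat > h.py <<'E'
from rig import readout, vision, manip
import cv2,numpy as np
from scipy.spatial.transform import Rotation as R
HP=np.array([[52,32],[-52,32],[-52,-32],[24,-32]])/1000
def cam(n):
    p=vision.camera_params(n);return p["intrinsics"],cv2.Rodrigues(p["rvec"])[0],p["tvec"]
def ray(n,uv,z):
    K,Rm,t=cam(n);C=-Rm.T@t
    d=(Rm.T@np.linalg.inv(K)@np.c_[uv,np.ones(len(uv))].T).T
    return C+d*((z-C[2])/d[:,2])[:,None]
def proj(n,P):
    K,Rm,t=cam(n);q=(K@(Rm@np.asarray(P).T+t[:,None])).T;return q[:,:2]/q[:,2:]
def spots(img,guess,r=4):
    out=[]
    for u,v in guess:   # saturation-weighted centroid
        for _ in range(4):
            x,y=int(round(u)),int(round(v));w=img[y-r:y+r+1,x-r:x+r+1]
            s=cv2.cvtColor(w,cv2.COLOR_BGR2HSV)[:,:,1].astype(float);s=np.clip(s-np.median(s)-15,0,None)
            yy,xx=np.mgrid[y-r:y+r+1,x-r:x+r+1];u,v=(s*xx).sum()/s.sum(),(s*yy).sum()/s.sum()
        out.append((u,v))
    return np.array(out)
def fit(P):  # 2D rigid fit of the hole pattern -> centre, yaw, residual mm
    A=HP-HP.mean(0);B=P[:,:2]-P[:,:2].mean(0)
    a=np.arctan2((A[:,0]*B[:,1]-A[:,1]*B[:,0]).sum(),(A*B).sum());M=np.array([[np.cos(a),-np.sin(a)],[np.sin(a),np.cos(a)]])
    c=P[:,:2].mean(0)-M@HP.mean(0)
    return c,a,1000*np.linalg.norm(HP@M.T+c-P[:,:2],axis=1)
E
python3 - <<'E'
from h import *
np.set_printoptions(precision=4,suppress=True)
a=cv2.imread("pics/top0.png");s=cv2.imread("pics/scene0.png")
gc=np.array([(161,60),(90,283),(227,323),(278,159)])/5.2+(184.6,194.6)
gb=np.array([(122,89),(127,331),(277,331),(270,153)])/5.2+(362.6,204.6)
for n,g,z in(("cover",gc,.0025),("box",gb,.038)):
    uv=spots(a,g);c,y,r=fit(ray("top",uv,z));print(n,uv.tolist(),c,np.degrees(y),r)
    print(" scene predicted",proj("scene",np.c_[ray("top",uv,z)]).round(1).tolist())
gs=np.array([(245,553),(409,533),(386,450),(270,463)])/3.5+(284.6,129.6)
for o in ([0,1,2,3],):
    uv=spots(s,gs);print("scene cover",uv.round(1).tolist(),fit(ray("scene",uv,.0025)))
gs=np.array([(66,111),(186,73),(153,31),(68,53)])/3.5+(284.6,129.6)
print("scene box",gs.round(1).tolist(),fit(ray("scene",gs,.038)))
t=proj("top",[[.5,.2,.05]])
# tap outlet from two views
K,Rm,T=cam("top");K2,R2,T2=cam("scene")
X=cv2.triangulatePoints(K@np.c_[Rm,T],K2@np.c_[R2,T2],np.array([[204.],[178]]),np.array([[342.],[220]]))
print("tap",(X[:3]/X[3]).ravel())
st=readout.get_state();r=R.from_quat(np.roll(st["ee_rot"],-1)).as_matrix();print(r)
E
```

```text
cover [[215.78097826086957, 206.03532608695653], [201.6336228921819, 248.89269289729177], [227.9886428165815, 256.9216354344123], [238.15142718916303, 225.35800677310112]] [0.5108 0.2107] -16.463158263229207 [0.2657 0.1101 0.1965 0.0582]
 scene predicted [[353.7, 288.1], [400.6, 282.4], [393.7, 258.6], [361.0, 262.4]]
box [[385.9575, 221.7425], [387.0652173913044, 268.3505434782609], [415.87268993839837, 268.2073921971253], [414.7216748768473, 234.04433497536945]] [ 0.4788 -0.198 ] 0.31735189492604854 [0.1179 0.288  0.084  0.1927]
 scene predicted [[302.6, 161.7], [337.3, 151.1], [327.7, 138.0], [303.2, 145.3]]
scene cover [[354.8, 288.4], [401.6, 282.6], [394.7, 257.6], [361.5, 261.9]] (array([0.5087, 0.2109]), np.float64(-0.28059823552680874), array([1.2541, 1.593 , 2.1442, 1.1028]))
scene box [[303.5, 161.3], [337.7, 150.5], [328.3, 138.5], [304.0, 144.7]] (array([ 0.4766, -0.1982]), np.float64(0.001080986505178734), array([0.523 , 1.8202, 2.9972, 0.9495]))
tap [0.5933 0.209  0.2229]
[[-0.9196  0.3929 -0.0008]
 [ 0.3929  0.9196 -0.0014]
 [ 0.0002 -0.0016 -1.    ]]
```

Both views agree, to about 2 mm, on the cover at (0.511, 0.211), yaw −16.5°, and the box at (0.479, −0.198), yaw 0.3°. The fit residuals from the top view are below 0.3 mm. The tap spout is at x≈0.593, z≈0.22, so I'll come in low from the base side.

```bash
python3 -m handwheel '[[[0,0,0],[0,0,-0.56],-1],[[0,0,0],[0,0,-0.55],-1],[[-22,-19,10],[0,0,0],-1],[[-22,-19,10],[0,0,0],-1],[[-22,-19,10],[0,0,0],-1],[[-22,-19,10],[0,0,0],-1],[[-22,-19,10],[0,0,0],-1],[[-22,-19,10],[0,0,0],-1],[[-22,-19,10],[0,0,0],-1],[[-22,-19,10],[0,0,0],-1],[[-22,-19,10],[0,0,0],-1],[[-22,-19,10],[0,0,0],-1],[[-22,-19,10],[0,0,0],-1],[[-22,-15,10],[0,0,0],-1],[[0,0,0],[0,0,0],-1],[[0,0,0],[0,0,0],-1]]' 20
cat > go.py <<'E'
import sys
from h import *
# remaining offset to a target tcp (x,y,z) and tool-y heading (deg), in tool axes (mm, units)
t=np.array(eval(sys.argv[1]));hd=float(sys.argv[2])
s=readout.get_state();M=R.from_quat(np.roll(s["ee_rot"],-1)).as_matrix()
h=np.radians(hd);y=np.array([np.cos(h),np.sin(h),0]);z=np.array([0,0,-1.]);G=np.c_[np.cross(y,z),y,z]
print("t",s["clock"],"pos",s["position"].round(4),"d_tool mm",(M.T@(t-s["position"])*1000).round(1),"turn",(np.degrees(R.from_matrix(M.T@G).as_rotvec())/6).round(3))
print("after turn",(G.T@(t-s["position"])*1000).round(1))
print("f",s["contact_force"].round(1),"grip",s["gripper_force"],s["width"],"q",s["qpos"].round(2))
E
python3 go.py "(.506,.2121,.011)" 73.54
```

```text
clock: 2.1
position: [0.4151, 0.2394, 0.1113]
ee_rot: [-0.0, 0.144, 0.99, 0.0]
contact_force: [-0.4, -0.7, -0.1]
width: 0.0851
gripper_force: 0.0
t 2.1 pos [0.4151 0.2394 0.1113] d_tool mm [-95.   -0.4 100.2] turn [ 0.002 -0.008 -0.007]
after turn [-94.9  -0.5 100.3]
f [-0.4 -0.7 -0.1] grip 0.0 0.08507577867920026 q [ 0.38  0.24  1.89  0.    1.02 -0.91]
```

```bash
python3 -m handwheel '[[[-19,0,4],[0,0,0],-1],[[-19,0,4],[0,0,0],-1],[[-19,0,4],[0,0,0],-1],[[-19,0,4],[0,0,0],-1],[[-19,0,4],[0,0,0],-1],[[0,0,20],[0,0,0],-0.5],[[0,0,20],[0,0,0],-0.5],[[0,0,15],[0,0,0],-0.5],[[0,0,15],[0,0,0],-0.5],[[0,0,0],[0,0,0],-0.5],[[0,0,0],[0,0,0],-0.5]]' 20; python3 go.py "(.506,.2121,.011)" 73.54; python3 -c "
from h import *
a=vision.get_image('top')[130:290,150:330];b=vision.get_image('scene')[180:340,300:480]
cv2.imwrite('pics/pre.png',cv2.resize(np.hstack([a,b]),None,fx=2.2,fy=2.2,interpolation=2))"
```

```text
clock: 3.48
position: [0.5072, 0.2123, 0.0217]
ee_rot: [0.0, 0.143, 0.99, 0.0]
contact_force: [0.7, -0.5, 0.5]
width: 0.064
gripper_force: 0.0
t 3.475 pos [0.5072 0.2123 0.0217] d_tool mm [ 1.1 -0.6 10.7] turn [ 0.005  0.007 -0.002]
after turn [ 1.  -0.5 10.7]
f [ 0.7 -0.5  0.5] grip 0.0 0.06401861300546158 q [ 0.27  0.44  1.85  0.    0.86 -1.01]
```

View pics/pre.png

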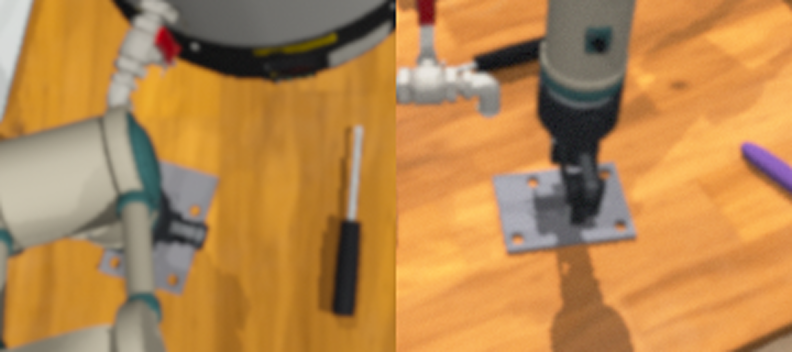

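The fingers straddle the rib and the tap is clear of the arm. I'll lower and close gently.

```bash
python3 -m handwheel '[[[0,-0.5,5],[0,0,0],-0.5],[[0,0,5.5],[0,0,0],-0.2],[[0,0,0],[0,0,0],0.2],[[0,0,0],[0,0,0],0.4],[[0,0,0],[0,0,0],0.5],[[0,0,0],[0,0,0],0.6],[[0,0,0],[0,0,0],0.7],[[0,0,0],[0,0,0],0.8],[[0,0,0],[0,0,0],1],[[0,0,0],[0,0,0],1],[[0,0,0],[0,0,0],1],[[0,0,0],[0,0,0],1]]' 20; python3 go.py "(.506,.2121,.011)" 73.54
```

```text
clock: 5.08
position: [0.5068, 0.2118, 0.011]
ee_rot: [0.0, 0.143, 0.99, 0.0]
contact_force: [-0.7, 0.5, 2.9]
width: 0.0137
gripper_force: 20.4
t 5.075 pos [0.5068 0.2118 0.011 ] d_tool mm [0.8 0.  0. ] turn [ 0.005  0.004 -0.003]
after turn [0.8 0.  0. ]
f [-0.7  0.5  2.9] grip 20.38990169763565 0.013701382202173838 q [ 0.27  0.45  1.86  0.    0.83 -1.01]
```

```bash
python3 -m handwheel '[[[0,0,-2],[0,0,0],1],[[0,0,-5],[0,0,0],1],[[0,0,-8],[0,0,0],1],[[5,0,-10],[0,0,0],1],[[10,0,-10],[0,0,0],1],[[10,0,-10],[0,0,0],1],[[10,0,-10],[0,0,0],1],[[10,0,-10],[0,0,0],1],[[8,0,-7],[0,0,0],1],[[4,0,-3],[0,0,0],1],[[0,0,0],[0,0,0],1],[[0,0,0],[0,0,0],1]]' 20; python3 go.py "(.4755,-.198,.086)" 90.32;  python3 -c "
from h import *
a=vision.get_image('top')[130:330,130:330];b=vision.get_image('scene')[180:380,300:500]
cv2.imwrite('pics/lift.png',cv2.resize(np.hstack([a,b]),None,fx=2,fy=2,interpolation=2))"
```

```text
clock: 6.58
position: [0.452, 0.2278, 0.0855]
ee_rot: [-0.0, 0.143, 0.99, -0.0]
contact_force: [0.5, 0.6, -2.2]
width: 0.0138
gripper_force: 19.8
t 6.575 pos [0.452  0.2278 0.0855] d_tool mm [-1.433e+02 -4.016e+02 -4.000e-01] turn [-1.0e-03 -1.0e-03 -2.8e+00]
after turn [ -21.1 -425.9   -0.5]
f [ 0.5  0.6 -2.2] grip 19.84224110841751 0.013788689420951091 q [ 0.33  0.3   1.87 -0.    0.97 -0.95]
```

View pics/lift.png

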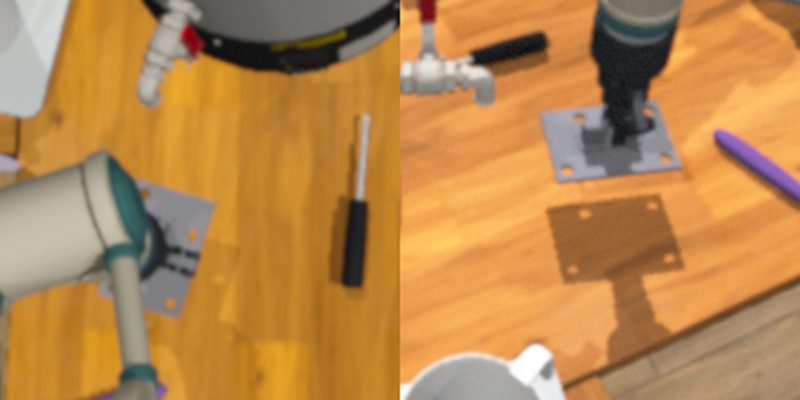

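The cover is lifted and level. Next comes the yaw turn, then the traverse to the box.

```bash
python3 -m handwheel '[[[0,0,0],[0,0,-0.7],1],[[0,0,0],[0,0,-0.7],1],[[0,0,0],[0,0,-0.7],1],[[0,0,0],[0,0,-0.7],1],[[-1,-10,0],[0,0,0],1],[[-1,-20,0],[0,0,0],1],[[-2,-36,0],[0,0,0],1],[[-2,-36,0],[0,0,0],1],[[-2,-36,0],[0,0,0],1],[[-2,-36,0],[0,0,0],1],[[-2,-36,0],[0,0,0],1],[[-2,-36,0],[0,0,0],1],[[-2,-36,0],[0,0,0],1],[[-2,-36,0],[0,0,0],1],[[-1,-36,0],[0,0,0],1],[[-1,-36,0],[0,0,0],1],[[-1,-24,0],[0,0,0],1],[[0,-12,0],[0,0,0],1],[[0,0,0],[0,0,0],1],[[0,0,0],[0,0,0],1]]' 20; python3 go.py "(.4755,-.198,.086)" 90.32;  python3 -c "
from h import *
a=vision.get_image('top');b=vision.get_image('scene')
cv2.imwrite('pics/topb.png',a);cv2.imwrite('pics/sceneb.png',b)
f=lambda m:cv2.resize(m,(396,396),interpolation=2)
cv2.imwrite('pics/over.png',np.hstack([f(a[195:285,350:440]),f(b[100:190,270:360])]))"
```

```text
clock: 9.18
position: [0.4748, -0.1971, 0.0856]
ee_rot: [-0.0, -0.003, 1.0, 0.0]
contact_force: [-0.6, 0.5, -0.6]
width: 0.0141
gripper_force: 19.9
t 9.175 pos [ 0.4748 -0.1971  0.0856] d_tool mm [-0.7 -0.9 -0.4] turn [ 0.01  -0.007  0.001]
after turn [-0.7 -0.9 -0.4]
f [-0.6  0.5 -0.6] grip 19.850960075855255 0.014109551648527448 q [-0.53  0.31  1.85  0.    0.98 -2.11]
```

View pics/over.png

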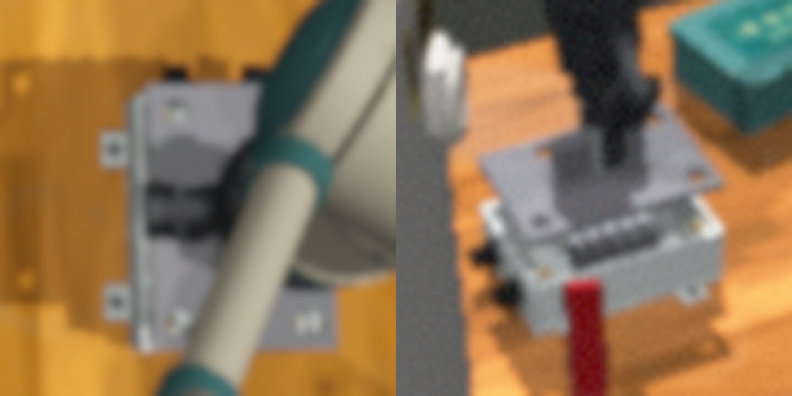

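The top view shows holes 0, 1 and 2 at crop (177,110), (178,323) and (308,323), and the scene view shows the plate level over the box. I'll lower it to about 10 mm above the rim and check alignment there.

```bash
python3 -m handwheel '[[[0,-0.5,5],[0,0,0],1],[[0,-0.4,6],[0,0,0],1],[[0,0,6],[0,0,0],1],[[0,0,4],[0,0,0],1],[[0,0,2],[0,0,0],1],[[0,0,1],[0,0,0],1],[[0,0,0],[0,0,0],1],[[0,0,0],[0,0,0],1],[[0,0,0],[0,0,0],1]]' 20; python3 go.py "(.4748,-.198,.061)" 90.32;  python3 - <<'E'
from h import *
np.set_printoptions(precision=2,suppress=True)
a=vision.get_image('top');b=vision.get_image('scene')
p=readout.get_state()["position"]
c=np.array([p[0]+.0041,p[1]]);z=p[2]-.011
yaw=np.radians(.32);M=np.array([[np.cos(yaw),-np.sin(yaw)],[np.sin(yaw),np.cos(yaw)]])
H=np.c_[HP@M.T+c,np.full(4,z+.005)]
B=np.array([[65,45],[-65,45],[-65,-45],[65,-45]])/1000
T=np.c_[HP@M.T+[.4788,-.198],np.full(4,.038)]
out=[]
for n,i,(x0,y0) in(("top",a,(350,195)),("scene",b,(270,100))):
    f=cv2.resize(i[y0:y0+90,x0:x0+90],(396,396),interpolation=2)
    tr=lambda q:((q-[x0,y0]+.5)*4.4).astype(int)
    for q in tr(proj(n,H)):cv2.circle(f,tuple(map(int,q)),2,(0,0,255),-1)
    for q in tr(proj(n,T)):cv2.circle(f,tuple(map(int,q)),2,(0,255,0),-1)
    cv2.polylines(f,[tr(proj(n,np.c_[B@M.T+c,np.full(4,z+.005)]))],True,(0,0,255),1)
    out.append(f)
cv2.imwrite('pics/final.png',np.hstack(out));cv2.imwrite('pics/topf.png',a);cv2.imwrite('pics/scenef.png',b)
E
```

```text
clock: 10.4
position: [0.4754, -0.199, 0.0619]
ee_rot: [0.0, -0.003, 1.0, -0.0]
contact_force: [-0.5, -0.2, -1.0]
width: 0.0135
gripper_force: 19.9
t 10.4 pos [ 0.4754 -0.199   0.0619] d_tool mm [0.6 1.  0.9] turn [-0.     0.003  0.001]
after turn [0.6 1.  0.9]
f [-0.5 -0.2 -1. ] grip 19.859143495559692 0.013538678085651722 q [-0.53  0.34  1.88  0.    0.92 -2.11]
```

View pics/final.png

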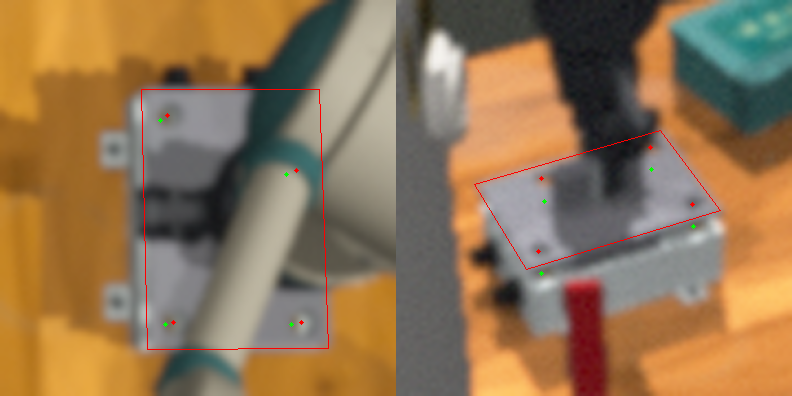

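The overlay matches well in the scene view, while in the top view hole0 looks displaced by a few crop pixels. I'll measure the hole offsets with an enlarged composite.

Run:
```python
from h import *
np.set_printoptions(precision=1,suppress=True)
a=cv2.imread('pics/topf.png');b=cv2.imread('pics/scenef.png')
c=np.array([.4754+.0041,-.199]);yaw=np.radians(.32);M=np.array([[np.cos(yaw),-np.sin(yaw)],[np.sin(yaw),np.cos(yaw)]])
H=np.c_[HP@M.T+c,np.full(4,.056)]
rows=[]
for n,i,ids in(("top",a,(0,1,2)),("scene",b,(0,1,2))):
    r=[]
    for k in ids:
        u,v=proj(n,H[k:k+1])[0];x,y=int(round(u)),int(round(v))
        w=i[y-9:y+10,x-9:x+10];g=cv2.cvtColor(w,cv2.COLOR_BGR2GRAY)
        f=cv2.resize(w,(247,247),interpolation=2);f=cv2.normalize(f,None,0,255,cv2.NORM_MINMAX)
        th=np.linspace(0,2*np.pi,36);ring=H[k]+.006*np.c_[np.cos(th),np.sin(th),0*th]
        for q in (proj(n,ring)-[x-9,y-9]+.5)*13:cv2.circle(f,tuple(map(int,q)),1,(0,0,255),-1)
        r.append(f)
    rows.append(np.hstack(r))
cv2.imwrite('pics/holes.png',np.vstack(rows))
# top-view plate edges: strongest gradient along sampled normals, in mm outward from prediction
g=cv2.GaussianBlur(cv2.cvtColor(a,cv2.COLOR_BGR2LAB),(0,0),.6).astype(np.float32)
def edge(name,pts,nrm):
    res=[]
    s=np.arange(-.010,.0101,.0005)
    for p in pts:
        W=np.c_[(p+s[:,None]*np.array(nrm))@M.T+c,np.full(len(s),.056)]
        q=proj("top",W).astype(np.float32)
        v=cv2.remap(g,q[:,:1],q[:,1:],cv2.INTER_CUBIC)[:,0]
        d=np.linalg.norm(np.gradient(v,axis=0),axis=1);res.append(1000*s[d.argmax()])
    print(name,np.array(res))
L=lambda t:np.array(t)/1000
edge("+y",[L((x,45)) for x in(-45,-35,-25,-15,10,20,35,45)],(0,1))
edge("-y",[L((x,-45)) for x in(-55,-50,-45,-40)],(0,-1))
edge("-x",[L((-65,y)) for y in(35,25,-5,-15,-25,-35)],(-1,0))
edge("+x",[L((65,y)) for y in(38,30,20,10,0)],(1,0))
```

```text
+y [ 4.   8.   3.5  5.5  5.  -2.  -9.   4. ]
-y [2.  2.  2.5 2.5]
-x [2.5 0.5 2.5 2.5 2.5 2.5]
+x [2.  1.5 0.  1.5 2. ]
```

View pics/holes.png

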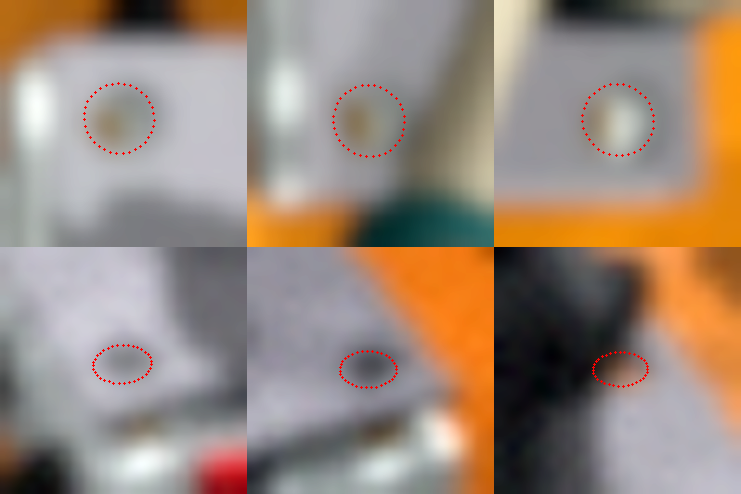

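The predicted rings (from kinematics and the grasp offset) coincide with the visible holes 0, 1 and 2 in the top view, with a thread showing inside each. Only about 1 mm of offset remains, so I make a small trim and let it settle.

```bash
python3 -m handwheel '[[[0.5,0.6,0.5],[0,0,0],1],[[0,0,0],[0,0,0],1],[[0,0,0],[0,0,0],1],[[0,0,0],[0,0,0],1]]' 20; python3 go.py "(.4747,-.198,.061)" 90.32; python3 -m handwheel '[[[0,0,0],[0,0,0],1],[[0,0,0],[0,0,0],1]]' 20; python3 go.py "(.4747,-.198,.061)" 90.32; python3 -m handwheel '[[[0,0,0],[0,0,0],1],[[0,0,0],[0,0,0],1]]' 20; python3 go.py "(.4747,-.198,.061)" 90.32
```

```text
clock: 11.0
position: [0.4748, -0.1983, 0.0613]
ee_rot: [0.0, -0.003, 1.0, 0.0]
contact_force: [-0.3, -0.3, -1.2]
width: 0.0135
gripper_force: 19.9
t 11.0 pos [ 0.4748 -0.1983  0.0613] d_tool mm [0.1 0.3 0.3] turn [0.001 0.    0.001]
after turn [0.1 0.3 0.3]
f [-0.3 -0.3 -1.2] grip 19.85844612121582 0.013507570285077356 q [-0.53  0.34  1.88  0.    0.92 -2.11]
clock: 11.25
position: [0.4748, -0.1983, 0.0613]
ee_rot: [0.0, -0.003, 1.0, 0.0]
contact_force: [0.4, -0.0, -1.9]
width: 0.0136
gripper_force: 19.9
t 11.25 pos [ 0.4748 -0.1983  0.0613] d_tool mm [0.1 0.3 0.3] turn [0.001 0.001 0.   ]
after turn [0.1 0.3 0.3]
f [ 0.4 -0.  -1.9] grip 19.856452345848083 0.013599808962040988 q [-0.53  0.34  1.88  0.    0.92 -2.11]
clock: 11.5
position: [0.4748, -0.1983, 0.0613]
ee_rot: [0.0, -0.003, 1.0, 0.0]
contact_force: [-0.2, -0.2, -1.1]
width: 0.0138
gripper_force: 19.9
t 11.5 pos [ 0.4748 -0.1983  0.0613] d_tool mm [0.1 0.3 0.3] turn [0.001 0.    0.   ]
after turn [0.1 0.3 0.3]
f [-0.2 -0.2 -1.1] grip 19.858153760433197 0.0138078637907297 q [-0.53  0.34  1.88  0.    0.92 -2.11]
```

The arm is still and aligned to within about 0.5 mm.

```bash
python3 -c "
from rig import manip
print(manip.sign_off())"
```

```text
the job is handed in; nothing more can be done
None
```

The job is handed in (the sign-off returned no verdict): the arm is holding the cover level and still, the right way round, about 10 mm above the box's rim, with the holes over their threads to an estimated 0.5 mm (hole 3 was hidden by the arm and is inferred), at about 20 N a finger, and the tape, jar and screwdriver were left alone.

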